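Clamp a glued cardboard block in the swing-arm screw press

ROBOT

A 6-joint arm with a two-finger parallel gripper is mounted at the origin on the work surface. World frame = base frame: x ahead of the robot, y to its left, z up, the work surface at z = 0. Lengths are in m, angles in rad, forces in N, time in s.
With the tool pointing down it reaches from about 0.375 to 0.9 m from the base axis. Payload 3.1 kg.
Tool frame: the origin (TCP) lies between the finger pads; the fingertips stand 17 mm ahead of it and the grasp point (between the pads) lies 2 mm behind it; z points along the fingers, y is the line along which they close (so a half turn about z gives the same grasp; the last joint's range is limited). The gripper opens to 85 mm and grips with 20 to 120 N. Pads are 22 mm wide; open, the fingers measure 114 mm over their backs; the gripper's body (76 mm by 85 mm) begins 54 mm behind the grasp point. The pads swing forward as they close: fully open they stand 13 mm farther back than shut.
Start: joints at [1.042, 0.527, 1.433, -0, 1.181, -0.178], TCP at [0.214, 0.587, 0.248] pointing down, gripper open.
Joint ranges: [-3.08, 3.08], [-0.75, 2.2], [0.22, 2.44], [-1.43, 4.57], [0, 2.65], [-2.85, 2.85]. Speed limits (rad/s): [2.79, 2.79, 3.14, 3.14, 3.14, 3.14].

INTERFACE

Orientations are given as a unit quaternion [x, y, z, w].
In Python, from station import sense, vision, order gives the robot as it stands.
- The arm moves only by the shell command python3 -m crank 'ROWS' [OPENING] [FORCE]. ROWS is JSON, a list of rows, each an object with "dp": the shift along the world's x, y, z in units of 30 mm (1.0 is 30 mm), a list of three; "angular": the turn, a rotation vector about the world's x, y, z in degrees, a list of three. In form: [{"dp": [dx, dy, dz], "angular": [ax, ay, az]}, ...]. A call has 1 to 20 rows; each row shifts and turns the commanded pose from where the row before left it; what a row does not reach is not made up. A row lasts 1/10 s, in which the tool goes at most 50 mm and 8.59 degrees, less where a joint would pass 70% of its speed; a pose out of reach is approached as far as the arm can. A call is refused whole if a number of a shift passes 1 or a number of a turn 8.59, either way. A call with a gripper value outside its range is refused whole. OPENING is the closure, from 0 (fully open) to 1 (shut), set as the call begins (- or left out, the last holds). The fingers move at their own pace and stop on an object; FORCE is the grip in N (left out, the last holds). Time passes only in rows, so rows that do not move let the fingers close. It gives the time, the measured TCP pose, the force, the opening and the grip force at its end, in the units of the state.
- sense(): the state, without advancing time (a new reading comes with each control period).
- vision.snapshot(name): name is "scene" or "side" or "wrist"; returns a dict with "image" (400x640x3 uint8, blue, green, red), "range_z" (400x640 float32, m along the optical axis (not along the pixel's ray), 0 where there is no reading), "mtx" (3x3 intrinsics, pixels), "dist" ([k1, k2, p1, p2, k3] as OpenCV has them; the pictures are not rectified), "pose" (4x4, takes a point from camera to world coordinates); the wrist camera has in their place "mount" (4x4, takes a point from camera to tool coordinates, whose origin is the TCP and whose axes are the flange's). Camera axes: x right, y down, z forward; pixel columns grow to the right and rows downward; lengths in m; the calibration is good to about 2 mm. A picture is of the moment at which its call begins: read the wrist's pose just before it.
- order.sign_off(): hands the job in; it is judged then, once.
The state is a dict: "t": time; "q": joint angles; "qd": joint speeds; "tau": joint torques, N m; "tcp_pos": TCP position; "tool_rot": TCP orientation; "force": force on the tool from outside, world axes, zero at the start; "ft_torque": the same for the moment, N m; "finger_gap": opening from 0.0 (shut) to 1.0 (fully open); "gripper_force": force on a finger pad.
Only numpy, scipy, OpenCV 4.12 (cv2) and the standard library are available. Lean on these libraries where they do the work, as an engineer would, in place of code of your own. Each camera call takes 0.05 s, during which the arm holds its last target. There are 200 camera calls.

TASK

Put the freshly glued cardboard block in the press to set: lay it on the sloping bed, flat, lengthways up the slope, centred left to right and with its lower end down against the lip. Swing the press arm round over it until it meets its stop, then screw the hand knob down until the pad bears on the block and its spring is squeezed by about half of its 12 mm stroke; do not screw it right down. Leave the tins and everything else on the table where they are, and let go.

Things in the scene. Friction and masses are not known exactly. Their poses are not given: they have to be found in the camera images.
- block: brown block of glued cardboard sheets, 150 long x 64 wide x 40 thick, 0.2 to 0.4 kg, lying flat on the table, left or right of the press and nearer the robot. Origin: centre of its underside; x along its length, z up through its thickness. Both ends and both sides are alike
- bed: sloping steel bed of the grey press, fixed, 150 wide, 242 from lip to top edge, rising at 25 deg. Origin: on the bed's surface, middle of its lower edge, at the lip's inner face, 55 above the table. x up the slope (away from the robot), y left across the bed, z square out of the bed, leaning 25 deg towards the robot. The lip is 14 high, 8 thick. A centred block against the lip has its origin at x 75, y 0, z 0
- post_top (a point): top middle of the steel post that carries the press arm: radius 18, standing square to the bed at x 205, y 0 of the bed's frame; this point is 133 above the bed's surface. The arm swings about the post's axis (bed z). The screw's axis is parallel to it, 130 away
- swingarm (a joint): angle in rad of the press arm about the post. 0: against its stop, pointing straight down the slope, the screw over x 75, y 0 of the bed's frame. Positive: swung aside to bed +y and up the slope; starts at 1.15 to 1.5. A grey bar 26 wide, from 88 to 123 above the bed, its round nose (radius 20) up to 130. Stiff: it stays where it is left; 2 to 9 N at the knob swings it
- knob_top (a point): middle of the top face of the black ribbed round hand knob, on the screw's axis, which is always parallel to bed z. The knob is 50 across (54 over the ribs) and 34 high. Its top is 184 above the bed when knob is 0 and comes 8 lower with each full turn
- knob (a joint): turn of the knob in rad; grows when turned clockwise seen from above, which screws knob and pad down 8 mm a turn (1.273 mm per rad). Limits 0 (highest) and 15.5; starts at 0.5 to 2. Turns with about 0.06 Nm and stays where it is left. The pad touches a block on the bed at 7.07 rad; 11.8 rad squeezes the spring by 6 mm
- pad (a joint): how far the pad's spring is squeezed, in m: 0 slack, 0.012 its full stroke; 2 N per mm. With the block under the pad it follows from the knob: (knob - 7.07) x 1.273 mm
- pad_face (a point): middle of the underside of the round pad (radius 30, black rubber under steel) at the screw's lower end; 49 above the bed when knob is 0
- tin_a: steel tin with a cardboard star in it, 73 across, 110 high; a bystander. Origin: centre of its underside
- tin_b: steel tin like tin_a; a bystander. Origin: centre of its underside
- tin_c: gold-coloured tin, 82 across, 95 high; a bystander. Origin: centre of its underside
- glue: white glue bottle, 54 across, 150 high; a bystander. Origin: centre of its underside
- cutter: snap-blade knife lying flat, about 165 long, 20 high; a bystander. Origin: centre of its underside
- tape: roll of brown tape lying flat, 90 across, 48 high; a bystander. Origin: centre of its underside
- blanks: flat pile of three loose cardboard rectangles, 95 x 80 x 12; a bystander. Origin: centre of its underside
Not all that is in view belongs to the job. Leave any green look-alike of the block alone.

How it is judged:
On the way, in this order (a step that is already met when the one before it is completed fails the run):
1. the block lies flat on the bed, centred and down against the lip, and has been let go (x of block in the frame of bed between 0.069 and 0.084 m and y of block in the frame of bed between -0.015 and 0.015 m and z of block in the frame of bed between -0.004 and 0.005 m and angle between the z axis of block and the z axis of bed, either way round below 0.08 rad and angle between the x axis of block and the x axis of bed, either way round below 0.17 rad and contact force between the fingers and block below 0.2 N), for 0.2 s.
2. the press arm is swung over the block to its stop, the pad not yet pressing (x of block in the frame of bed between 0.069 and 0.084 m and y of block in the frame of bed between -0.015 and 0.015 m and z of block in the frame of bed between -0.004 and 0.005 m and angle between the z axis of block and the z axis of bed, either way round below 0.08 rad and angle between the x axis of block and the x axis of bed, either way round below 0.17 rad and value of joint swingarm below 0.06 rad and value of joint pad below 0.002 m), for 0.1 s.
At the end, for the whole second after the job is handed in: Block flat on the bed (5 mm, 0.08 rad), lengthways up the slope (0.17 rad), centre within 15 mm of the middle line, lower end within 9 mm of the lip, at rest; arm within 0.06 rad of its stop; pad pressing on the block with over 3 N, its spring squeezed 3 to 9 mm (x of block in the frame of bed between 0.069 and 0.084 m and y of block in the frame of bed between -0.015 and 0.015 m and z of block in the frame of bed between -0.004 and 0.005 m and angle between the z axis of block and the z axis of bed, either way round below 0.08 rad and angle between the x axis of block and the x axis of bed, either way round below 0.17 rad and value of joint swingarm below 0.06 rad and value of joint pad between 0.003 and 0.009 m and contact force between pad and block above 3 N and linear speed of block below 0.01 m/s); the robot touches nothing.
It fails at once if another thing on the table is shifted by more than 30 mm (distance of any of tin_a, tin_b, tin_c, glue, cutter, tape, blanks from where it was at the start of the episode above 0.03 m).
It also fails if it takes over 72 s, if anything falls off the work surface, if the arm or the gripper's body presses on something with over 40 N, if the wrist force passes 120 N, or if a joint passes its speed limit or range.

## Working session

There is one attempt and no reset: what is moved stays moved. The work goes in short steps, Python scripts to look and compute and a shell command to move; the robot and the scene stay as the last step left them, time stands still between calls to the robot, and variables do not carry over. Pictures are saved under pics/ and viewed, at most 10 in all, crops included, and the job is handed in when it is done.

```bash
ls; mkdir -p pics; python3 - <<'E'
from station import sense,vision
import cv2,numpy as np
s=sense();print(s['t'],s['tcp_pos'],s['tool_rot'],s['finger_gap'])
for n in('scene','side'):
    d=vision.snapshot(n);cv2.imwrite(f'pics/{n}0.png',d['image']);np.savez(f'/tmp/{n}0.npz',**d)
    print(n,d['mtx'].tolist(),d['dist'],d['pose'].round(4).tolist())
E
```

```text
pics
0.0 [0.2138114  0.58656329 0.24731925] [ 1.73988494e-01  9.84747072e-01 -1.03403830e-03 -3.72920884e-04] 1.0029180537877609
scene [[448.308962543773, 0.0, 324.27979875645974], [0.0, 448.308962543773, 201.85561404023747], [0.0, 0.0, 1.0]] [-0.10058123  0.          0.          0.          0.        ] [[0.2064, 0.7328, -0.6483, 1.3693], [0.9785, -0.1561, 0.1351, -0.181], [-0.0022, -0.6623, -0.7493, 1.1031], [0.0, 0.0, 0.0, 1.0]]
side [[432.80326487221436, 0.0, 324.23801761450926], [0.0, 432.80326487221436, 202.68273078431523], [0.0, 0.0, 1.0]] [0.01071895 0.         0.         0.         0.        ] [[0.9505, -0.2255, 0.2136, 0.2461], [-0.3106, -0.7043, 0.6384, -0.8484], [0.0065, -0.6732, -0.7395, 1.1611], [0.0, 0.0, 0.0, 1.0]]
```

View pics/scene0.png

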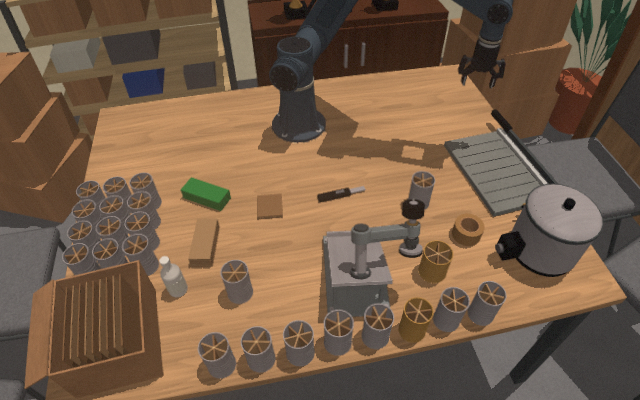

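View pics/side0.png

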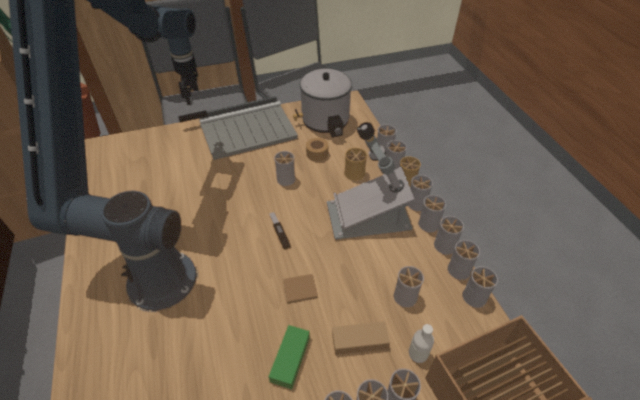

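The scene picture shows the brown block at about (204,242) and the green look-alike at (205,194). The press bed is at (355,265), the post top at (361,230) and the knob at (413,209), with tin (422,188), gold tin (435,262) and tape (468,230) close by. The side picture has the block at (360,338), the bed at (370,208) and the knob at (366,130).

```bash
cat > h.py <<'E'
import numpy as np,cv2
def cloud(d,pose=None):
    z=d['range_z'];h,w=z.shape
    uv=np.mgrid[0:w,0:h].T.reshape(-1,1,2).astype(np.float32)
    r=cv2.undistortPoints(uv,d['mtx'],d['dist']).reshape(h,w,2)
    P=np.dstack([r*z[...,None],z])
    T=d['pose'] if pose is None else pose
    W=P@T[:3,:3].T+T[:3,3]; W[z<=0]=np.nan
    return W
E
python3 - <<'E'
from h import *
for n in('scene','side'):
    d=dict(np.load(f'/tmp/{n}0.npz'));W=cloud(d)
    c=(204,242) if n=='scene' else (360,338)
    z=W[...,2]
    m=((z>.028)&(z<.052)).astype(np.uint8)
    m=cv2.morphologyEx(m,cv2.MORPH_OPEN,np.ones((3,3)))
    _,L=cv2.connectedComponents(m);k=L==L[c[1],c[0]]
    p=W[k];r=cv2.minAreaRect((p[:,:2]*1000).astype(np.float32));print(n,'block',k.sum(),np.median(p[:,2]),r)
    # bed: plane with normal tilt 25deg
    c=(350,255) if n=='scene' else (360,210)
    q=W[c[1]-6:c[1]+7,c[0]-8:c[0]+9].reshape(-1,3);q=q[~np.isnan(q[:,0])]
    m0=np.median(q,0);nn=np.linalg.svd(q-q.mean(0))[2][2];nn*=np.sign(nn[2])
    for i in range(4):
        dist=abs((W-m0)@nn);k=(dist<.006)&(np.linalg.norm(W-m0,axis=2)<.3)
        _,L=cv2.connectedComponents(k.astype(np.uint8));k=L==L[c[1],c[0]]
        p=W[k];m0=p.mean(0);nn=np.linalg.svd(p-m0,full_matrices=False)[2][2];nn*=np.sign(nn[2])
    print('bed',k.sum(),m0,nn,'tilt',np.degrees(np.arccos(nn[2])),'az',np.degrees(np.arctan2(-nn[1],-nn[0])))
    up=np.array([-nn[0],-nn[1],0]);up/=np.linalg.norm(up)
    ex=np.cross(np.cross(nn,up),nn);ex/=np.linalg.norm(ex);ey=np.cross(nn,ex)
    a=(p-m0)@ex;b=(p-m0)@ey
    print('ext x',np.percentile(a,[.3,99.7]),'y',np.percentile(b,[.3,99.7]))
    r=cv2.minAreaRect((np.c_[a,b]*1000).astype(np.float32));print(r)
    # low edge z=.055
    # black knob
    hsv=cv2.cvtColor(d['image'],cv2.COLOR_BGR2HSV)
    c=(413,209) if n=='scene' else (366,130)
    q=W[c[1]-14:c[1]+15,c[0]-14:c[0]+15];v=hsv[c[1]-14:c[1]+15,c[0]-14:c[0]+15,2]
    s=q[(v<60)];s=s[s[:,2]>.15];print('knob',len(s),np.median(s,0),np.nanmax(s[:,2]))
    # objects by height >0.05
    for (nm,u,v) in (('tin',422,182),('gold',435,252),('tape',468,222),('tinb',236,272),('glue',172,268)) if n=='scene' else ():
        print(nm,np.nanmedian(W[v-6:v+7,u-6:u+7].reshape(-1,3),0).round(3))
E
```

```text
scene block 949 0.040211443917445466 ((513.9853515625, -372.2707824707031), (67.28530883789062, 155.68408203125), 78.19197082519531)
bed 1761 [0.72897315 0.02106955 0.11478865] [-0.4173483  0.0579236  0.9068987] tilt 24.919767111991263 az -7.90158156978386
ext x [-0.14263152  0.10611021] y [-0.05560932  0.09258526]
((-17.439041137695312, 19.97442626953125), (149.52439880371094, 251.80519104003906), 89.00064086914062)
knob 330 [0.74150985 0.16373185 0.29647443] 0.30964998039197855
tin [0.485 0.314 0.102]
gold [0.731 0.266 0.082]
tape [0.613 0.432 0.03 ]
tinb [ 0.697 -0.279  0.098]
glue [ 0.66  -0.447  0.109]
side block 1282 0.04002799148779157 ((513.4801025390625, -374.6229553222656), (67.09111022949219, 150.0543975830078), 78.21919250488281)
bed 2280 [0.70906755 0.0341609  0.10326818] [-0.41810767  0.06561375  0.90602473] tilt 25.038347404702076 az -8.918703408496613
ext x [-0.11454449  0.12744076] y [-0.06991487  0.08346733]
((4.172676086425781, 7.015968322753906), (156.91883850097656, 247.88192749023438), 89.52027130126953)
knob 133 [0.72190911 0.14996314 0.2914741 ] 0.30999546989578575
```

```bash
python3 -m crank '[{"dp":[0.4,-0.4,1],"angular":[0,0,0]},{"dp":[0.4,-0.6,1],"angular":[0,0,0]},{"dp":[0.6,-1,1],"angular":[0,0,0]},{"dp":[0.6,-1,1],"angular":[0,0,1]},{"dp":[0.7,-1,0.8],"angular":[0,0,1]},{"dp":[0.7,-1,0.5],"angular":[0,0,1]},{"dp":[0.7,-1,0.5],"angular":[0,0,1]},{"dp":[0.7,-1,0.5],"angular":[0,0,1]},{"dp":[0.7,-1,0.5],"angular":[0,0,1]},{"dp":[0.7,-1,0],"angular":[0,0,1]},{"dp":[0.7,-1,0],"angular":[0,0,1]},{"dp":[0.7,-1,0],"angular":[0,0,0]},{"dp":[0.7,-1,0],"angular":[0,0,0]},{"dp":[0.7,-1,0],"angular":[0,0,0]},{"dp":[0.7,-1,0],"angular":[0,0,0]},{"dp":[0.7,-1,0],"angular":[0,0,0]},{"dp":[0.3,-1,0],"angular":[0,0,0]},{"dp":[0,-1,0],"angular":[0,0,0]},{"dp":[0,0,0],"angular":[0,0,0]},{"dp":[0,0,0],"angular":[0,0,0]}]' 0 40
python3 - <<'E'
from station import sense,vision
from scipy.spatial.transform import Rotation as R
import cv2,numpy as np
s=sense();print(s['t'],s['q'],s['force'])
d=vision.snapshot('wrist');T=np.eye(4);T[:3,:3]=R.from_quat(s['tool_rot']).as_matrix();T[:3,3]=s['tcp_pos']
d['pose']=T@d['mount'];print(d['mount'].round(3))
np.savez('/tmp/w1.npz',**d);cv2.imwrite('pics/w1.png',d['image'])
E
```

```text
t: 2.1
tcp_pos: [0.535, 0.0768, 0.4518]
tool_rot: [0.106, 0.994, 0.0, -0.001]
force: [-0.0, -0.9, 0.5]
finger_gap: 1.002
gripper_force: 0.0
2.1 [-6.46436461e-02  2.36216272e-01  1.33521020e+00  6.80142925e-04
  1.57140171e+00 -1.42367818e+00] [-0.02085387 -0.93371744  0.49531434]
[[-0.    -0.953 -0.302  0.076]
 [ 1.    -0.    -0.001 -0.001]
 [ 0.    -0.302  0.953 -0.126]
 [ 0.     0.     0.     1.   ]]
```

View pics/w1.png

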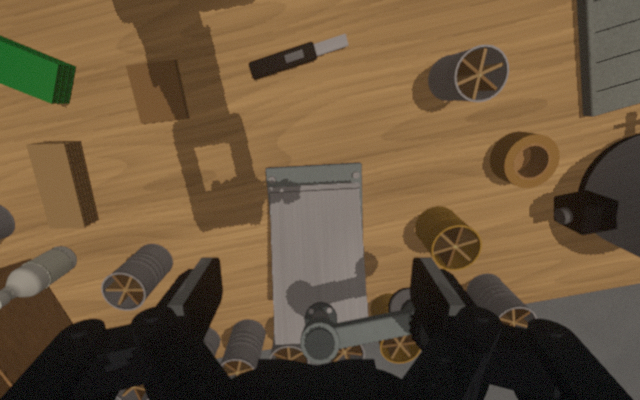

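The wrist view looks at the bed from above. The lip line is near row 186 (columns 267–362), the post top is at (322,343), and the block is at (60,182).

```bash
python3 - <<'E'
from h import *
d=dict(np.load('/tmp/w1.npz'));W=cloud(d)
c=(315,230);nn=np.array([-.4177,.0618,.9065]);m0=W[c[1],c[0]]
for i in range(4):
    k=(abs((W-m0)@nn)<.004);_,L=cv2.connectedComponents(k.astype(np.uint8));k=L==L[c[1],c[0]]
    p=W[k];m0=p.mean(0);nn=np.linalg.svd(p-m0,full_matrices=False)[2][2];nn*=np.sign(nn[2])
print(k.sum(),m0,nn,np.degrees(np.arccos(nn[2])),np.degrees(np.arctan2(-nn[1],-nn[0])))
# side edges per row: direction of the middle line
rows=range(205,280,3);mid=[];wid=[]
for r in rows:
    u=np.where(k[r])[0];a,b=W[r,u[0]],W[r,u[-1]];mid.append((a+b)/2);wid.append(np.linalg.norm(a-b))
mid=np.array(mid);print('width',np.round(wid,3));v=np.linalg.svd(mid-mid.mean(0))[2][0];print('mid',mid.mean(0),'dir',v*np.sign(v[0]),'az',np.degrees(np.arctan2(v[1]*np.sign(v[0]),abs(v[0]))))
print('profile col 315 z,x by row',[(r,W[r,315].round(3).tolist()) for r in range(155,206,4)])
pt=W[335:352,314:332].reshape(-1,3);pt=pt[pt[:,2]>np.nanmax(pt[:,2])-.025];print('post',len(pt),np.median(pt,0))
z=W[...,2];m=((z>.03)&(z<.05)).astype(np.uint8);_,L=cv2.connectedComponents(m);k=L==L[182,55];p=W[k]
print('block',k.sum(),np.median(p[:,2]),cv2.minAreaRect((p[:,:2]*1000).astype(np.float32)))
E
```

```text
12032 [0.70553283 0.03842902 0.10194335] [-0.41806142  0.06566103  0.90604265] 25.03592197747014 -8.925997598973018
width [0.148 0.148 0.148 0.149 0.149 0.149 0.149 0.149 0.148 0.148 0.148 0.148
 0.149 0.149 0.149 0.148 0.149 0.148 0.148 0.148 0.147 0.147 0.149 0.149
 0.149]
mid [0.68242582 0.04443563 0.09080582] dir [ 0.89193805 -0.13771337  0.43067569] az -8.77704186382548
profile col 315 z,x by row [(155, [0.559, 0.069, 0.003]), (159, [0.566, 0.067, 0.001]), (163, [0.573, 0.066, 0.001]), (167, [0.577, 0.065, 0.017]), (171, [0.584, 0.064, 0.02]), (175, [0.59, 0.062, 0.02]), (179, [0.598, 0.061, 0.018]), (183, [0.605, 0.059, 0.019]), (187, [0.6, 0.06, 0.065]), (191, [0.609, 0.058, 0.055]), (195, [0.615, 0.057, 0.059]), (199, [0.621, 0.056, 0.06]), (203, [0.627, 0.054, 0.065])]
post 304 [0.73499831 0.04055443 0.2624487 ]
block 3531 0.04084220672357042 ((513.9017333984375, -375.69415283203125), (67.2698745727539, 150.80088806152344), 79.12181854248047)
```

```bash
python3 -m crank '[{"dp":[0,-1,0],"angular":[0,0,1]},{"dp":[0,-1,-0.4],"angular":[0,0,0]},{"dp":[0,-1,-0.8],"angular":[0,0,0]},{"dp":[0,-1,-0.8],"angular":[0,0,0]},{"dp":[0,-1,-0.8],"angular":[0,0,0]},{"dp":[0,-1,-0.8],"angular":[0,0,0]},{"dp":[0,-1,-0.8],"angular":[0,0,0]},{"dp":[-0.1,-1,-0.8],"angular":[0,0,0]},{"dp":[-0.1,-1,-0.8],"angular":[0,0,0]},{"dp":[-0.1,-1,-0.8],"angular":[0,0,0]},{"dp":[-0.1,-1,-0.8],"angular":[0,0,0]},{"dp":[-0.1,-1,-0.8],"angular":[0,0,0]},{"dp":[-0.1,-1,-0.8],"angular":[0,0,0]},{"dp":[-0.1,-1,-0.8],"angular":[0,0,0]},{"dp":[0,-1,-0.8],"angular":[0,0,0]},{"dp":[0,0,-0.2],"angular":[0,0,0]},{"dp":[0,0,0],"angular":[0,0,0]},{"dp":[0,0,0],"angular":[0,0,0]}]'
python3 - <<'E'
from station import sense,vision
from scipy.spatial.transform import Rotation as R
from h import *
s=sense();M=R.from_quat(s['tool_rot']).as_matrix();print(M.round(4).tolist(),np.degrees(np.arctan2(M[1,1],M[0,1])))
d=vision.snapshot('wrist');T=np.eye(4);T[:3,:3]=M;T[:3,3]=s['tcp_pos']
W=cloud(d,T@d['mount']);z=W[...,2];m=((z>.03)&(z<.05)&(abs(W[...,0]-.514)<.11)&(abs(W[...,1]+.375)<.06)).astype(np.uint8)
p=W[m>0];print(m.sum(),cv2.minAreaRect((p[:,:2]*1000).astype(np.float32)));cv2.imwrite('pics/w2.png',d['image'])
E
```

```text
t: 3.95
tcp_pos: [0.5148, -0.3712, 0.1227]
tool_rot: [0.095, 0.995, 0.0, -0.0]
force: [0.6, -0.2, 0.1]
finger_gap: 0.999
gripper_force: 0.0
[[-0.9818, 0.1898, -0.0], [0.1898, 0.9818, 0.0006], [0.0002, 0.0006, -1.0]] 79.05796699767632
19553 ((513.9869995117188, -376.2643127441406), (63.34856033325195, 150.9773712158203), 78.71904754638672)
```

```bash
python3 -m crank '[{"dp":[0,-0.16,-0.7],"angular":[0,0,0]},{"dp":[0,0,-0.9],"angular":[0,0,0]},{"dp":[0,0,-0.9],"angular":[0,0,0]},{"dp":[0,0,-0.6],"angular":[0,0,0]},{"dp":[0,0,-0.26],"angular":[0,0,0]},{"dp":[0,0,0],"angular":[0,0,0]}]'
python3 -m crank '[{"dp":[0,0,0],"angular":[0,0,0]},{"dp":[0,0,0],"angular":[0,0,0]},{"dp":[0,0,0],"angular":[0,0,0]},{"dp":[0,0,0],"angular":[0,0,0]},{"dp":[0,0,0],"angular":[0,0,0]},{"dp":[0,0,0],"angular":[0,0,0]}]' 1 40
python3 -m crank '[{"dp":[0,0,0.3],"angular":[0,0,0]},{"dp":[0,0,0.7],"angular":[0,0,0]},{"dp":[0,0,1],"angular":[0,0,0]},{"dp":[0,0,1],"angular":[0,0,0]},{"dp":[0,0,0],"angular":[0,0,0]}]'
```

```text
t: 4.6
tcp_pos: [0.5144, -0.3766, 0.0215]
tool_rot: [0.096, 0.995, 0.0, -0.0]
force: [0.7, 0.3, -0.4]
finger_gap: 0.999
gripper_force: 0.0
t: 5.2
tcp_pos: [0.5151, -0.378, 0.0233]
tool_rot: [0.096, 0.995, -0.001, 0.001]
force: [0.7, 2.0, 6.3]
finger_gap: 0.743
gripper_force: 46.8
t: 5.7
tcp_pos: [0.5162, -0.38, 0.116]
tool_rot: [0.096, 0.995, -0.003, 0.003]
force: [-0.2, 0.3, -2.8]
finger_gap: 0.741
gripper_force: 45.9
```

```bash
python3 -m crank '[{"dp":[0,0.5,1],"angular":[0,0,1.1]},{"dp":[0,1,1],"angular":[0,0,1.1]},{"dp":[0.3,1,1],"angular":[0,0,0]},{"dp":[0.3,1,0.5],"angular":[0,0,0]},{"dp":[0.3,1,0],"angular":[-0.385,-2.47,0]},{"dp":[0.3,1,0],"angular":[-0.385,-2.47,0]},{"dp":[0.3,1,0],"angular":[-0.385,-2.47,0]},{"dp":[0.3,1,0],"angular":[-0.385,-2.47,0]},{"dp":[0.3,1,0],"angular":[-0.385,-2.47,0]},{"dp":[0.3,1,0],"angular":[-0.385,-2.47,0]},{"dp":[0.3,1,0],"angular":[-0.385,-2.47,0]},{"dp":[0.3,1,0],"angular":[-0.385,-2.47,0]},{"dp":[0.3,1,0],"angular":[-0.385,-2.47,0]},{"dp":[0.3,1,0],"angular":[-0.385,-2.47,0]},{"dp":[0.3,0.9,-0.5],"angular":[0,0,0]},{"dp":[0.28,0,-0.5],"angular":[0,0,0]},{"dp":[0,0,0],"angular":[0,0,0]},{"dp":[0,0,0],"angular":[0,0,0]},{"dp":[0,0,0],"angular":[0,0,0]}]'
cat > look.py <<'E'
import sys
from station import sense,vision
from scipy.spatial.transform import Rotation as R
from h import *
O=np.array([.6066,.0562,.055]);ex=np.array([.8955,-.1395,.4226]);ey=np.array([.1538,.9881,0]);n=np.cross(ex,ey)
B=np.c_[ex,ey,n]
def state():
    s=sense();M=R.from_quat(s['tool_rot']).as_matrix()
    print('t',round(s['t'],2),'tcp bed mm',((s['tcp_pos']-O)@B*1000).round(1),'tool in bed (deg off)',(B.T@M).round(3).tolist(),'q6',s['q'][5].round(3),'F bed',(np.array(s['force'])@B).round(1),'gap',round(s['finger_gap'],3))
    return s,M
def beddiff(t,s): # bed mm target -> world shift in row units
    return ((O+B@(np.array(t)/1000)-s['tcp_pos'])/.03).round(2)
E
python3 - <<'E'
from look import *
s,M=state();print(beddiff([77,0,23],s))
# small rotation left to make tool z=-n, tool y=ey
D=np.c_[-ex,ey,-n];print('turn',np.degrees(R.from_matrix(D@M.T).as_rotvec()).round(2))
d=vision.snapshot('side');cv2.imwrite('pics/s2.png',cv2.resize(d['image'][80:300,230:510],None,fx=2.5,fy=2.5))
E
```

```text
t: 7.6
tcp_pos: [0.6392, 0.0536, 0.1865]
tool_rot: [0.076, 0.973, -0.017, 0.215]
force: [0.4, 0.1, -2.4]
finger_gap: 0.746
gripper_force: 45.8
t 7.6 tcp bed mm [ 85.1   2.5 105.4] tool in bed (deg off) [[-1.0, 0.001, -0.001], [0.001, 1.0, -0.001], [0.001, -0.001, -1.0]] q6 -1.422 F bed [-0.7  0.1 -2.3] gap 0.746
[ 0.89 -0.22 -2.61]
turn [ 0.01 -0.04  0.05]
```

View pics/s2.png

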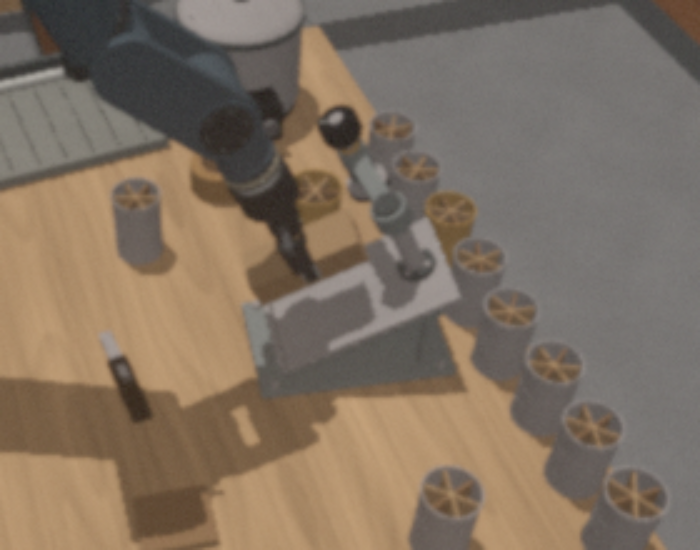

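The side crop shows the block held between the fingers at about (305,262), over the bed. The press arm is still swung aside, with its knob at (340,127).

```bash
python3 -m crank '[{"dp":[0.15,-0.04,-0.5],"angular":[0,0,0]},{"dp":[0.24,-0.06,-0.7],"angular":[0,0,0]},{"dp":[0.24,-0.06,-0.7],"angular":[0,0,0]},{"dp":[0.12,-0.03,-0.35],"angular":[0,0,0]},{"dp":[0.1,-0.02,-0.25],"angular":[0,0,0]},{"dp":[0,0,0],"angular":[0,0,0]},{"dp":[0,0,0],"angular":[0,0,0]}]'
python3 - <<'E'
from look import *
s,M=state();print(beddiff([77,0,23],s))
d=vision.snapshot('wrist');T=np.eye(4);T[:3,:3]=M;T[:3,3]=s['tcp_pos'];W=cloud(d,T@d['mount']);b=(W-O)@B*1000
m=(abs(b[...,2]-42)<10)&(abs(b[...,1])<45)&(abs(b[...,0]-75)<95)
p=b[m];print(m.sum(),p.min(0),p.max(0),np.median(p,0),cv2.minAreaRect(p[:,:2].astype(np.float32)))
A=np.c_[p[:,:2],np.ones(len(p))];print('plane',np.linalg.lstsq(A,p[:,2],rcond=None)[0])
E
```

```text
t: 8.35
tcp_pos: [0.6649, 0.0476, 0.1148]
tool_rot: [0.075, 0.973, -0.017, 0.217]
force: [-9.4, -1.1, 17.2]
finger_gap: 0.744
gripper_force: 49.4
t 8.35 tcp bed mm [78.7  0.4 29.3] tool in bed (deg off) [[-1.0, -0.0, 0.003], [-0.0, 1.0, -0.001], [-0.003, -0.001, -1.0]] q6 -1.403 F bed [-1.  -2.6 19.5] gap 0.744
[ 0.03 -0.02 -0.21]
36447 [  0.80186367 -44.99575345  32.00635488] [116.31485678  44.878191    51.99983453] [58.78886484 -0.54292632 48.62207063] ((58.54209899902344, -0.04685211181640625), (89.87432098388672, 115.49935150146484), 89.95341491699219)
plane [-7.09167765e-02 -2.02278351e-03  5.23778152e+01]
```

```bash
python3 - <<'E'
from look import *
s,M=state()
d=vision.snapshot('wrist');T=np.eye(4);T[:3,:3]=M;T[:3,3]=s['tcp_pos'];W=cloud(d,T@d['mount']);b=(W-O)@B*1000
for x in range(-6,130,8):
    for y in (-20,0,20):
        m=(abs(b[...,0]-x)<3)&(abs(b[...,1]-y)<4)
        print((x,y,np.nanmedian(b[m][:,2]).round(1) if m.any() else None),end=' ')
    print()
cv2.imwrite('pics/w3.png',d['image'])
E
```

```text
t 8.4 tcp bed mm [78.7  0.4 29.3] tool in bed (deg off) [[-1.0, -0.0, 0.003], [-0.0, 1.0, -0.001], [-0.003, -0.001, -1.0]] q6 -1.403 F bed [-1.7 -3.6 20. ] gap 0.741
(-6, -20, np.float64(14.2)) (-6, 0, np.float64(14.1)) (-6, 20, np.float64(14.0)) 
(2, -20, np.float64(51.2)) (2, 0, np.float64(51.1)) (2, 20, np.float64(51.2)) 
(10, -20, np.float64(53.4)) (10, 0, np.float64(53.3)) (10, 20, np.float64(53.3)) 
(18, -20, np.float64(52.6)) (18, 0, np.float64(52.6)) (18, 20, np.float64(52.5)) 
(26, -20, np.float64(51.9)) (26, 0, np.float64(51.8)) (26, 20, np.float64(51.8)) 
(34, -20, np.float64(51.1)) (34, 0, np.float64(51.0)) (34, 20, np.float64(51.0)) 
(42, -20, np.float64(50.3)) (42, 0, np.float64(50.3)) (42, 20, np.float64(50.3)) 
(50, -20, np.float64(49.5)) (50, 0, np.float64(49.5)) (50, 20, np.float64(49.5)) 
(58, -20, np.float64(48.9)) (58, 0, np.float64(48.8)) (58, 20, np.float64(48.7)) 
(66, -20, np.float64(85.9)) (66, 0, np.float64(92.7)) (66, 20, np.float64(80.8)) 
(74, -20, np.float64(47.3)) (74, 0, np.float64(47.3)) (74, 20, np.float64(47.2)) 
(82, -20, np.float64(46.6)) (82, 0, np.float64(46.6)) (82, 20, np.float64(46.5)) 
(90, -20, np.float64(45.8)) (90, 0, np.float64(45.7)) (90, 20, np.float64(45.7)) 
(98, -20, np.float64(44.9)) (98, 0, np.float64(45.0)) (98, 20, np.float64(44.8)) 
(106, -20, np.float64(44.2)) (106, 0, np.float64(44.1)) (106, 20, np.float64(44.1)) 
(114, -20, None) (114, 0, np.float64(43.2)) (114, 20, None) 
(122, -20, None) (122, 0, None) (122, 20, None)
```

View pics/w3.png

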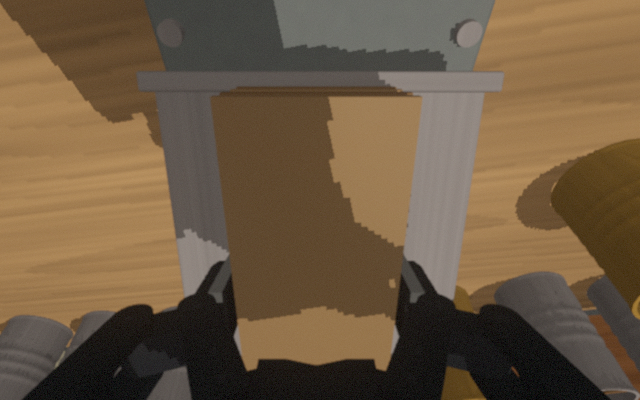

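The wrist view shows the block over the bed and centred, with its lower end just inside the lip (rows 72–95). The depth readings say it pitched about 5.5° in the grip, lower end up. I'll level it, then lower it.

```bash
python3 -m crank '[{"dp":[-0.04,0.01,0.1],"angular":[-0.4,-2.7,0]},{"dp":[0,0,0],"angular":[-0.45,-2.7,0]},{"dp":[0,0,0],"angular":[0,0,0]},{"dp":[0.06,-0.01,-0.13],"angular":[0,0,0]},{"dp":[0.06,-0.01,-0.13],"angular":[0,0,0]},{"dp":[0,0,0],"angular":[0,0,0]},{"dp":[0,0,0],"angular":[0,0,0]}]'
cat > chk.py <<'E'
from look import *
s,M=state()
d=vision.snapshot('wrist');T=np.eye(4);T[:3,:3]=M;T[:3,3]=s['tcp_pos'];W=cloud(d,T@d['mount']);b=(W-O)@B*1000
for x in list(range(-6,10,2))+[26,50,82,98,114,130,138,144,147,150,153,156]:
    m=(abs(b[...,0]-x)<1)&(abs(b[...,1])<15)
    print((x,np.nanmedian(b[m][:,2]).round(1) if m.any() else None),end=' ')
m=(b[...,2]>33)&(b[...,2]<50)&(abs(b[...,0]-25)<20)&(abs(b[...,1])<45);p=b[m];print('\ny',np.percentile(p[:,1],[1,99]))
E
python3 chk.py
```

```text
t: 9.15
tcp_pos: [0.666, 0.0482, 0.1139]
tool_rot: [0.074, 0.961, -0.021, 0.265]
force: [-28.1, 0.8, 42.2]
finger_gap: 0.741
gripper_force: 55.8
t 9.15 tcp bed mm [79.2  1.2 28. ] tool in bed (deg off) [[-0.995, -0.001, 0.102], [-0.001, 1.0, 0.0], [-0.102, -0.0, -0.995]] q6 -1.2 F bed [-7.5 -3.5 50.1] gap 0.741
(-6, np.float64(13.7)) (-4, np.float64(14.1)) (-2, np.float64(14.5)) (0, np.float64(29.4)) (2, np.float64(46.1)) (4, np.float64(53.9)) (6, np.float64(53.6)) (8, np.float64(53.4)) (26, np.float64(51.8)) (50, np.float64(49.4)) (82, np.float64(46.4)) (98, np.float64(44.8)) (114, np.float64(43.0)) (130, None) (138, None) (144, None) (147, None) (150, None) (153, None) (156, None) 
y [-31.04506527  31.0852019 ]
```

The lower edge of the block is resting on the lip, at about 14 mm. I'll lift it, shift it up the slope, level it and check again.

```bash
python3 -m crank '[{"dp":[-0.08,0.01,0.2],"angular":[0,0,0]},{"dp":[-0.08,0.01,0.18],"angular":[0,0,0]},{"dp":[0.24,-0.04,0.11],"angular":[0,0,0]},{"dp":[0,0,0],"angular":[-0.42,-2.7,0]},{"dp":[0,0,0],"angular":[-0.42,-2.7,0]},{"dp":[0,0,0],"angular":[0,0,0]},{"dp":[0,0,0],"angular":[0,0,0]}]'
python3 chk.py
```

```text
t: 9.9
tcp_pos: [0.6704, 0.0435, 0.1213]
tool_rot: [0.076, 0.955, -0.028, 0.287]
force: [-0.1, 0.6, -2.3]
finger_gap: 0.744
gripper_force: 49.2
t 9.9 tcp bed mm [87.  -2.8 32.6] tool in bed (deg off) [[-0.989, 0.002, 0.147], [0.001, 1.0, -0.013], [-0.147, -0.012, -0.989]] q6 -0.837 F bed [-1.2  0.6 -2. ] gap 0.744
(-6, np.float64(13.9)) (-4, np.float64(14.2)) (-2, np.float64(14.2)) (0, np.float64(14.1)) (2, np.float64(0.4)) (4, np.float64(0.2)) (6, np.float64(0.2)) (8, np.float64(31.7)) (26, np.float64(54.0)) (50, np.float64(52.7)) (82, np.float64(51.2)) (98, np.float64(50.4)) (114, np.float64(49.5)) (130, None) (138, None) (144, None) (147, None) (150, None) (153, None) (156, None) 
y [-34.90538637  27.54481987]
```

```bash
python3 -m crank '[{"dp":[0.02,0.12,0],"angular":[-0.22,-1.4,0]},{"dp":[0,0,0],"angular":[-0.22,-1.4,0]},{"dp":[-0.06,0.01,-0.03],"angular":[0,0,0]},{"dp":[0,0,0],"angular":[0,0,0]},{"dp":[0,0,0],"angular":[0,0,0]}]'
python3 chk.py; python3 -c "
from station import sense;print(sense()['q'])"
```

```text
t: 10.45
tcp_pos: [0.6694, 0.0438, 0.1215]
tool_rot: [0.077, 0.951, -0.032, 0.298]
force: [0.6, -0.0, -2.5]
finger_gap: 0.748
gripper_force: 49.2
t 10.45 tcp bed mm [86.1 -2.6 33.3] tool in bed (deg off) [[-0.985, 0.004, 0.171], [0.001, 1.0, -0.019], [-0.171, -0.018, -0.985]] q6 -0.327 F bed [-0.4  0.1 -2.5] gap 0.748
(-6, np.float64(13.6)) (-4, np.float64(14.2)) (-2, np.float64(14.1)) (0, np.float64(14.1)) (2, np.float64(0.8)) (4, np.float64(0.2)) (6, np.float64(13.3)) (8, np.float64(42.0)) (26, np.float64(53.1)) (50, np.float64(52.4)) (82, np.float64(51.6)) (98, np.float64(51.2)) (114, np.float64(50.7)) (130, None) (138, None) (144, None) (147, None) (150, None) (153, None) (156, None) 
y [-34.47365464  27.89659503]
[-0.07363916  0.67174758  1.83723383 -1.17760166  0.07011281 -0.32665484]
```

```bash
python3 -m crank '[{"dp":[0.01,0,-0.1],"angular":[0,0,0]},{"dp":[0.01,0,-0.1],"angular":[0,0,0]},{"dp":[0.01,0,-0.1],"angular":[0,0,0]},{"dp":[0.02,0,-0.12],"angular":[0,0,0]},{"dp":[0,0,0],"angular":[0,0,0]},{"dp":[0,0,0],"angular":[0,0,0]}]'
python3 chk.py; python3 -c "
from station import sense;print(sense()['q'])"
```

```text
t: 11.1
tcp_pos: [0.6711, 0.0437, 0.1102]
tool_rot: [0.077, 0.951, -0.032, 0.297]
force: [-4.6, -0.1, 0.5]
finger_gap: 0.743
gripper_force: 49.8
t 11.1 tcp bed mm [82.8 -2.4 22.3] tool in bed (deg off) [[-0.986, 0.003, 0.168], [0.0, 1.0, -0.019], [-0.169, -0.019, -0.985]] q6 -0.076 F bed [-3.9 -0.9  2.4] gap 0.743
(-6, np.float64(12.7)) (-4, np.float64(14.2)) (-2, np.float64(14.1)) (0, np.float64(14.2)) (2, np.float64(0.5)) (4, np.float64(27.5)) (6, np.float64(40.7)) (8, np.float64(40.7)) (26, np.float64(40.7)) (50, np.float64(40.7)) (82, np.float64(40.7)) (98, np.float64(40.7)) (114, np.float64(40.5)) (130, None) (138, None) (144, None) (147, None) (150, None) (153, None) (156, None) 
y [-33.88863715  27.90378981]
[-0.07317825  0.69408418  1.83537286 -1.42883596  0.06622202 -0.07528913]
```

```bash
python3 -m crank '[{"dp":[0,0,0],"angular":[0,0,0]},{"dp":[0,0,0],"angular":[0,0,0]},{"dp":[0,0,0],"angular":[0,0,0]},{"dp":[0,0,0],"angular":[0,0,0]},{"dp":[0,0,0],"angular":[0,0,0]}]' 0
python3 chk.py; python3 -c "
from station import sense;print(sense()['q'])"
```

```text
t: 11.65
tcp_pos: [0.6717, 0.0439, 0.11]
tool_rot: [0.077, 0.951, -0.032, 0.297]
force: [-0.2, -0.1, -0.1]
finger_gap: 1.0
gripper_force: 0.0
t 11.65 tcp bed mm [83.3 -2.2 21.9] tool in bed (deg off) [[-0.986, 0.003, 0.169], [0.0, 1.0, -0.019], [-0.169, -0.019, -0.985]] q6 -0.074 F bed [-0.2 -0.2 -0. ] gap 1.0
(-6, np.float64(13.2)) (-4, np.float64(14.1)) (-2, np.float64(14.3)) (0, np.float64(14.1)) (2, np.float64(13.5)) (4, np.float64(28.7)) (6, np.float64(40.1)) (8, np.float64(40.2)) (26, np.float64(40.2)) (50, np.float64(40.1)) (82, np.float64(40.2)) (98, np.float64(40.2)) (114, np.float64(40.0)) (130, None) (138, None) (144, None) (147, None) (150, None) (153, None) (156, None) 
y [-34.23128988  27.53185499]
[-0.07304782  0.69477859  1.83426172 -1.43016133  0.06576952 -0.07356421]
```

```bash
python3 -m crank '[{"dp":[-0.1,0.01,0.15],"angular":[0,0,0]},{"dp":[-0.1,0.01,0.15],"angular":[0,0,0]}]'; python3 -c "
from station import sense;print(sense()['q'])"
python3 -m crank '[{"dp":[-0.2,0.03,0.35],"angular":[0.1,1,0]},{"dp":[-0.2,0.03,0.35],"angular":[0.1,1,0]},{"dp":[-0.2,0.03,0.35],"angular":[0.1,1,0]},{"dp":[0,0,0],"angular":[0,0,0]},{"dp":[0,0,0],"angular":[0,0,0]}]'; python3 -c "
from station import sense;print(sense()['q'])"
```

```text
t: 11.9
tcp_pos: [0.6654, 0.0445, 0.1188]
tool_rot: [0.077, 0.951, -0.032, 0.297]
force: [-0.0, -0.0, 0.3]
finger_gap: 0.999
gripper_force: 0.0
[-0.07278478  0.67388866  1.84633539 -1.2936236   0.06798722 -0.21016025]
t: 12.4
tcp_pos: [0.655, 0.0439, 0.1391]
tool_rot: [0.078, 0.955, -0.035, 0.283]
force: [0.1, 0.1, -0.4]
finger_gap: 1.0
gripper_force: 0.0
[-0.07142808  0.62539763  1.84418001 -0.64310483  0.1224537  -0.86201105]
```

```bash
python3 -m crank '[{"dp":[-0.42,0.06,0.9],"angular":[0,0,0]},{"dp":[-0.42,0.06,0.9],"angular":[0.2,1.3,0]},{"dp":[-0.42,0.06,0.9],"angular":[0.2,1.3,0]},{"dp":[0.04,0.36,0.95],"angular":[0.2,1.3,0]},{"dp":[0.04,0.36,0.95],"angular":[0.2,1.3,0]},{"dp":[0.04,0.36,0.95],"angular":[0.2,1.3,0]},{"dp":[0.04,0.36,0.95],"angular":[0.2,1.3,0]},{"dp":[0.04,0.36,0.95],"angular":[0,0,0]},{"dp":[0.04,0.36,0.95],"angular":[0,0,0]},{"dp":[0,0,0],"angular":[0,0,0]},{"dp":[0,0,0],"angular":[0,0,0]}]'
python3 - <<'E'
from look import *
s,M=state();print(s['q'].round(3) if hasattr(s['q'],'round') else s['q'])
D=np.c_[-ex,ey,-n];print('turn',np.degrees(R.from_matrix(D@M.T).as_rotvec()).round(2))
d=vision.snapshot('wrist');T=np.eye(4);T[:3,:3]=M;T[:3,3]=s['tcp_pos'];W=cloud(d,T@d['mount']);b=(W-O)@B*1000
m=(b[...,2]>150)&(b[...,2]<195)&(abs(b[...,0]-180)<60)&(abs(b[...,1]-125)<45)
p=b[m];print('knob pts',m.sum(),p.min(0),p.max(0));top=p[p[:,2]>np.percentile(p[:,2],95)-3]
print('top',len(top),top[:,2].mean(),cv2.minEnclosingCircle(top[:,:2].astype(np.float32)))
m=(b[...,2]>33)&(b[...,2]<47)&(abs(b[...,0]-75)<90)&(abs(b[...,1])<45);p=b[m];print('block',cv2.minAreaRect(p[:,:2].astype(np.float32)),np.median(p[:,2]))
cv2.imwrite('pics/w4.png',d['image'])
E
```

```text
t: 13.5
tcp_pos: [0.624, 0.1136, 0.3905]
tool_rot: [0.079, 0.973, -0.032, 0.216]
force: [-0.4, -0.2, -0.5]
finger_gap: 0.998
gripper_force: 0.0
t 13.5 tcp bed mm [149.4  59.4 300.5] tool in bed (deg off) [[-1.0, -0.0, 0.003], [-0.0, 1.0, -0.03], [-0.003, -0.03, -1.0]] q6 -1.289 F bed [-0.6 -0.3 -0.3] gap 0.998
[ 0.057  0.272  1.519 -0.149  0.931 -1.289]
turn [ 1.59 -0.1   0.73]
knob pts 3481 [160.94148263 102.30553392 150.10530126] [214.43106948 155.72633288 185.08531923]
top 2465 181.7496488651519 ((188.36627197265625, 129.35226440429688), 25.531248092651367)
block ((78.50289916992188, -4.025543212890625), (63.989959716796875, 150.84005737304688), 89.68035125732422) 40.22082474696718
```

View pics/w4.png

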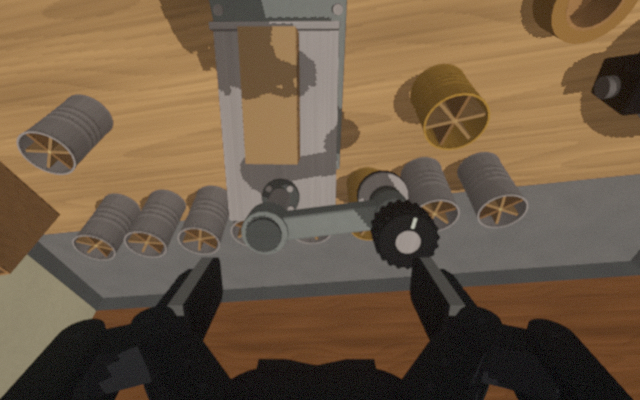

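The wrist view shows the block lying on the bed (270,95) and the arm swung aside with its knob at (405,232). The measured knob centre is bed (188,129), so the swing angle is about 1.44 rad and the knob is at about 1.8 rad. I'll grip the knob next.

```bash
python3 -m crank '[{"dp":[0.59,0.5,-0.32],"angular":[0.4,0,0.18]},{"dp":[0.59,0.5,-0.32],"angular":[0.4,0,0.18]},{"dp":[0.59,0.5,-0.32],"angular":[0.4,0,0.18]},{"dp":[0.59,0.5,-0.32],"angular":[0.4,0,0.18]},{"dp":[0,0,0],"angular":[0,0,0]},{"dp":[0,0,0],"angular":[0,0,0]}]'
python3 - <<'E'
from look import *
s,M=state();print(np.round(s['q'],3),beddiff([188.5,129.3,170],s))
D=np.c_[-ex,ey,-n];print('turn',np.degrees(R.from_matrix(D@M.T).as_rotvec()).round(2))
d=vision.snapshot('wrist');T=np.eye(4);T[:3,:3]=M;T[:3,3]=s['tcp_pos'];W=cloud(d,T@d['mount']);b=(W-O)@B*1000
m=(b[...,2]>178)&(b[...,2]<186)&(abs(b[...,0]-180)<60)&(abs(b[...,1]-129)<28);p=b[m]
print('top',m.sum(),p[:,2].mean(),cv2.minEnclosingCircle(p[:,:2].astype(np.float32)))
E
```

```text
t: 14.15
tcp_pos: [0.6941, 0.1733, 0.3495]
tool_rot: [0.075, 0.974, -0.017, 0.213]
force: [-0.1, -0.2, 0.2]
finger_gap: 1.0
gripper_force: 0.0
t 14.15 tcp bed mm [186.5 129.2 238. ] tool in bed (deg off) [[-1.0, -0.0, -0.007], [-0.0, 1.0, -0.0], [0.007, -0.0, -1.0]] q6 -1.214 F bed [ 0.1 -0.2  0.2] gap 1.0
[ 0.136  0.433  1.379 -0.151  0.922 -1.214] [ 1.01 -0.15 -2.02]
turn [-0.03 -0.38 -0.01]
top 5123 181.48341919094528 ((187.75021362304688, 129.19039916992188), 26.944223403930664)
```

```bash
python3 -m crank '[{"dp":[0.2,-0.03,-0.4],"angular":[0,0,0]},{"dp":[0.2,-0.03,-0.4],"angular":[0,-0.38,0]},{"dp":[0.2,-0.03,-0.4],"angular":[0,0,0]},{"dp":[0.2,-0.03,-0.4],"angular":[0,0,0]},{"dp":[0.2,-0.03,-0.4],"angular":[0,0,0]},{"dp":[0,0,0],"angular":[0,0,0]},{"dp":[0,0,0],"angular":[0,0,0]}]'
python3 -m crank '[{"dp":[0,0,0],"angular":[0,0,0]},{"dp":[0,0,0],"angular":[0,0,0]},{"dp":[0,0,0],"angular":[0,0,0]},{"dp":[0,0,0],"angular":[0,0,0]},{"dp":[0,0,0],"angular":[0,0,0]}]' 1 40
python3 - <<'E'
from look import *
s,M=state();print(np.round(s['q'],3),s['gripper_force'])
# arc steps (world units) from th=1.44 to 0, knob sinking 1.273 mm/rad if tool does not turn
th=np.linspace(1.44,0,11);P=np.c_[205-130*np.cos(th),130*np.sin(th),-1.273*(1.44-th)]
print((np.diff(P,axis=0)/1000@B.T/.03).round(2).tolist())
E
```

```text
t: 14.9
tcp_pos: [0.7251, 0.1695, 0.2919]
tool_rot: [0.075, 0.973, -0.015, 0.218]
force: [-0.0, 0.1, 1.2]
finger_gap: 0.997
gripper_force: 0.0
t: 15.4
tcp_pos: [0.7251, 0.17, 0.2937]
tool_rot: [0.075, 0.973, -0.015, 0.219]
force: [-2.7, -0.0, 4.4]
finger_gap: 0.569
gripper_force: 41.1
t 15.4 tcp bed mm [191.1 130.6 174.2] tool in bed (deg off) [[-1.0, 0.0, 0.006], [0.0, 1.0, 0.004], [-0.006, 0.004, -1.0]] q6 -1.209 F bed [-0.6 -0.4  5.1] gap 0.569
[ 0.124  0.522  1.386 -0.158  0.811 -1.209] 41.14242196083069
[[-0.56, -0.04, -0.26], [-0.56, -0.13, -0.25], [-0.54, -0.21, -0.24], [-0.5, -0.3, -0.22], [-0.46, -0.37, -0.19], [-0.41, -0.44, -0.16], [-0.35, -0.5, -0.13], [-0.28, -0.55, -0.1], [-0.21, -0.58, -0.06], [-0.13, -0.61, -0.02]]
```

```bash
python3 -m crank '[{"dp":[-0.28,-0.02,-0.13],"angular":[0,0,0]},{"dp":[-0.28,-0.02,-0.13],"angular":[0,0,0]},{"dp":[-0.28,-0.06,-0.13],"angular":[0,0,0]},{"dp":[-0.28,-0.07,-0.12],"angular":[0,0,0]},{"dp":[-0.54,-0.21,-0.24],"angular":[0,0,0]},{"dp":[0,0,0],"angular":[0,0,0]}]'
python3 -c "
from look import *
s,M=state()"
```

```text
t: 16.0
tcp_pos: [0.6728, 0.1565, 0.2698]
tool_rot: [0.075, 0.973, -0.017, 0.217]
force: [-3.9, -3.2, 6.7]
finger_gap: 0.572
gripper_force: 42.6
t 16.0 tcp bed mm [136.  109.3 173.6] tool in bed (deg off) [[-1.0, -0.001, 0.002], [-0.001, 1.0, -0.0], [-0.002, -0.0, -1.0]] q6 -1.194 F bed [-0.3 -3.7  7.5] gap 0.572
```

Swinging well with low forces. I'll continue to the stop.

```bash
python3 -m crank '[{"dp":[-0.5,-0.3,-0.22],"angular":[0,0,0]},{"dp":[-0.46,-0.37,-0.19],"angular":[0,0,0]},{"dp":[-0.41,-0.44,-0.16],"angular":[0,0,0]},{"dp":[-0.35,-0.5,-0.13],"angular":[0,0,0]},{"dp":[-0.28,-0.55,-0.1],"angular":[0,0,0]},{"dp":[-0.21,-0.58,-0.06],"angular":[0,0,0]},{"dp":[-0.13,-0.61,-0.02],"angular":[0,0,0]},{"dp":[0,0,0],"angular":[0,0,0]},{"dp":[0,0,0],"angular":[0,0,0]}]'
python3 -c "
from look import *
s,M=state();print(np.round(s['q'],3))"
```

```text
t: 16.9
tcp_pos: [0.606, 0.0581, 0.245]
tool_rot: [0.076, 0.972, -0.015, 0.22]
force: [1.6, 3.6, 6.2]
finger_gap: 0.573
gripper_force: 43.4
t 16.9 tcp bed mm [ 79.5   1.8 172.5] tool in bed (deg off) [[-1.0, 0.002, 0.009], [0.002, 1.0, 0.004], [-0.009, 0.004, -1.0]] q6 -1.442 F bed [3.6 3.8 5.2] gap 0.573
[-0.074  0.395  1.792 -0.062  0.511 -1.442]
```

```bash
python3 -m crank '[{"dp":[-0.02,-0.13,0],"angular":[0,0,0]},{"dp":[0,0,0],"angular":[0,0,0]},{"dp":[0,0,0],"angular":[0,0,0]}]'
python3 -c "
from look import *
s,M=state()"
python3 -m crank '[{"dp":[0,0,0],"angular":[0,0,0]},{"dp":[0,0,0],"angular":[0,0,0]},{"dp":[0,0,0],"angular":[0,0,0]}]' 0
python3 - <<'E'
from look import *
s,M=state()
d=vision.snapshot('wrist');T=np.eye(4);T[:3,:3]=M;T[:3,3]=s['tcp_pos'];W=cloud(d,T@d['mount']);b=(W-O)@B*1000
m=(b[...,2]>174)&(b[...,2]<184)&(abs(b[...,0]-75)<40)&(abs(b[...,1])<28);p=b[m]
print('top',m.sum(),np.median(p[:,2]),p.min(0),p.max(0),cv2.minEnclosingCircle(p[:,:2].astype(np.float32)))
cv2.imwrite('pics/w5.png',d['image'])
E
```

```text
t: 17.2
tcp_pos: [0.6059, 0.0575, 0.245]
tool_rot: [0.076, 0.972, -0.012, 0.221]
force: [3.5, 15.4, 4.5]
finger_gap: 0.571
gripper_force: 43.3
t 17.2 tcp bed mm [ 79.5   1.2 172.6] tool in bed (deg off) [[-1.0, 0.003, 0.01], [0.003, 1.0, 0.009], [-0.01, 0.009, -1.0]] q6 -1.455 F bed [ 2.9 15.8  3.6] gap 0.571
t: 17.5
tcp_pos: [0.6031, 0.0536, 0.2425]
tool_rot: [0.075, 0.973, -0.016, 0.217]
force: [1.0, 0.5, 0.9]
finger_gap: 1.0
gripper_force: 0.0
t 17.5 tcp bed mm [ 76.5  -3.1 171.2] tool in bed (deg off) [[-1.0, 0.0, 0.002], [0.0, 1.0, 0.002], [-0.002, 0.002, -1.0]] q6 -1.456 F bed [1.2 0.6 0.4] gap 1.0
top 10711 179.8430141261764 [ 49.29264531 -25.94493671 174.00771536] [103.91215902  27.46316051 182.11003516] ((76.5602798461914, 0.7742952108383179), 27.577354431152344)
```

View pics/w5.png

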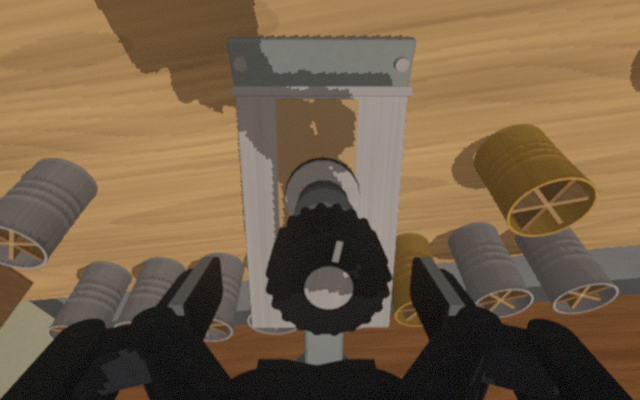

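The wrist view shows the arm pointing straight down the slope, with the knob at (328,275) over the block. The arm is against its stop. I'll re-centre, grip and start screwing down.

```bash
python3 -m crank '[{"dp":[0.05,0.06,-0.06],"angular":[0,0,0]},{"dp":[0.02,0.06,-0.06],"angular":[0,0,0]},{"dp":[0,0,0],"angular":[0,0,0]}]' 0
python3 -m crank '[{"dp":[0,0,0],"angular":[0,0,0]},{"dp":[0,0,0],"angular":[0,0,0]},{"dp":[0,0,0],"angular":[0,0,0]},{"dp":[0,0,0],"angular":[0,0,0]},{"dp":[0,0,0],"angular":[0,0,0]}]' 1 40
python3 -m crank '[{"dp":[0.003,0,-0.006],"angular":[3.55,-0.55,-7.7]},{"dp":[0.003,0,-0.006],"angular":[3.55,-0.55,-7.7]},{"dp":[0.003,0,-0.006],"angular":[3.55,-0.55,-7.7]},{"dp":[0.003,0,-0.006],"angular":[3.55,-0.55,-7.7]},{"dp":[0.003,0,-0.006],"angular":[3.55,-0.55,-7.7]},{"dp":[0.003,0,-0.006],"angular":[3.55,-0.55,-7.7]},{"dp":[0,0,0],"angular":[0,0,0]}]'
python3 -c "
from look import *
s,M=state();print(np.round(s['q'],3))"
```

```text
t: 17.85
tcp_pos: [0.6064, 0.0575, 0.2395]
tool_rot: [0.075, 0.973, -0.015, 0.218]
force: [0.5, 0.4, 0.8]
finger_gap: 0.998
gripper_force: 0.0
t: 18.35
tcp_pos: [0.6065, 0.058, 0.2404]
tool_rot: [0.075, 0.973, -0.015, 0.219]
force: [-2.5, 4.9, 3.8]
finger_gap: 0.574
gripper_force: 41.1
t: 19.05
tcp_pos: [0.6058, 0.0565, 0.2389]
tool_rot: [0.488, 0.845, 0.077, 0.204]
force: [-4.9, -2.1, 5.5]
finger_gap: 0.574
gripper_force: 41.5
t 19.05 tcp bed mm [ 77.    0.2 167. ] tool in bed (deg off) [[-0.628, 0.778, 0.003], [0.778, 0.628, -0.003], [-0.005, 0.0, -1.0]] q6 -0.536 F bed [-1.8 -2.8  6.9] gap 0.574
[-0.073  0.405  1.794 -0.079  0.506 -0.536]
```

```bash
python3 -m crank '[{"dp":[0.003,0,-0.006],"angular":[3.55,-0.55,-7.7]},{"dp":[0.003,0,-0.006],"angular":[3.55,-0.55,-7.7]},{"dp":[0.003,0,-0.006],"angular":[3.55,-0.55,-7.7]},{"dp":[0.003,0,-0.006],"angular":[3.55,-0.55,-7.7]},{"dp":[0.003,0,-0.006],"angular":[3.55,-0.55,-7.7]},{"dp":[0.003,0,-0.006],"angular":[3.55,-0.55,-7.7]},{"dp":[0.003,0,-0.006],"angular":[3.55,-0.55,-7.7]},{"dp":[0.003,0,-0.006],"angular":[3.55,-0.55,-7.7]},{"dp":[0.003,0,-0.006],"angular":[3.55,-0.55,-7.7]},{"dp":[0.003,0,-0.006],"angular":[3.55,-0.55,-7.7]},{"dp":[0.003,0,-0.006],"angular":[3.55,-0.55,-7.7]},{"dp":[0.003,0,-0.006],"angular":[3.55,-0.55,-7.7]},{"dp":[0.003,0,-0.006],"angular":[3.55,-0.55,-7.7]},{"dp":[0.003,0,-0.006],"angular":[3.55,-0.55,-7.7]},{"dp":[0.003,0,-0.006],"angular":[3.55,-0.55,-7.7]},{"dp":[0.003,0,-0.006],"angular":[3.55,-0.55,-7.7]},{"dp":[0.003,0,-0.006],"angular":[3.55,-0.55,-7.7]},{"dp":[0.003,0,-0.006],"angular":[3.55,-0.55,-7.7]},{"dp":[0.003,0,-0.006],"angular":[3.55,-0.55,-7.7]},{"dp":[0,0,0],"angular":[0,0,0]}]'
python3 -c "
from look import *
s,M=state();print(np.round(s['q'],3))"
python3 -m crank '[{"dp":[0,0,0],"angular":[0,0,0]},{"dp":[0,0,0],"angular":[0,0,0]},{"dp":[0,0,0],"angular":[0,0,0]}]' 0
cat > kn.py <<'E'
from look import *
s,M=state()
d=vision.snapshot('wrist');T=np.eye(4);T[:3,:3]=M;T[:3,3]=s['tcp_pos'];W=cloud(d,T@d['mount']);b=(W-O)@B*1000
m=(b[...,2]>160)&(b[...,2]<182)&(abs(b[...,0]-76)<20)&(abs(b[...,1])<20);p=b[m]
h=np.median(p[:,2]);print('top',m.sum(),h,'knob~',3.26+(179.85-h)/1.273)
for nm in('side','scene'):
    d=vision.snapshot(nm);W=cloud(d);b=(W-O)@B*1000
    m=(b[...,2]>155)&(b[...,2]<184)&(np.hypot(b[...,0]-76,b[...,1])<22);p=b[m]
    if len(p):print(nm,m.sum(),np.percentile(p[:,2],[50,75,90]))
E
python3 kn.py
```

```text
t: 21.05
tcp_pos: [0.6042, 0.06, 0.2339]
tool_rot: [0.915, -0.346, 0.204, -0.044]
force: [-11.6, 10.3, 8.2]
finger_gap: 0.574
gripper_force: 41.9
t 21.05 tcp bed mm [ 72.9   3.3 163.4] tool in bed (deg off) [[0.842, -0.539, -0.015], [-0.539, -0.842, 0.002], [-0.014, 0.006, -1.0]] q6 2.274 F bed [-8.4  8.4 13. ] gap 0.574
[-0.07   0.413  1.79  -0.065  0.519  2.274]
t: 21.35
tcp_pos: [0.6093, 0.057, 0.2356]
tool_rot: [0.914, -0.344, 0.21, -0.044]
force: [-0.1, 0.8, 0.6]
finger_gap: 0.997
gripper_force: 0.0
t 21.35 tcp bed mm [ 78.7   1.2 162.6] tool in bed (deg off) [[0.844, -0.536, -0.004], [-0.536, -0.844, -0.0], [-0.004, 0.002, -1.0]] q6 2.271 F bed [0.  0.7 0.6] gap 0.997
top 8303 175.1924910493055 knob~ 6.918687313978403
side 100 [174.01250276 175.60992665 176.51829968]
scene 90 [175.70551647 176.31596691 176.74890096]
```

```bash
python3 -m crank '[{"dp":[-0.06,0.01,-0.03],"angular":[-3.55,0.55,7.7]},{"dp":[0,0,0],"angular":[-3.55,0.55,7.7]},{"dp":[0,0,0],"angular":[-3.55,0.55,7.7]},{"dp":[0,0,0],"angular":[-3.55,0.55,7.7]},{"dp":[0,0,0],"angular":[-3.55,0.55,7.7]},{"dp":[0,0,0],"angular":[-3.55,0.55,7.7]},{"dp":[0,0,0],"angular":[-3.55,0.55,7.7]},{"dp":[0,0,0],"angular":[-3.55,0.55,7.7]},{"dp":[0,0,0],"angular":[-3.55,0.55,7.7]},{"dp":[0,0,0],"angular":[-3.55,0.55,7.7]},{"dp":[0,0,0],"angular":[-3.55,0.55,7.7]},{"dp":[0,0,0],"angular":[-3.55,0.55,7.7]},{"dp":[0,0,0],"angular":[-3.55,0.55,7.7]},{"dp":[0,0,0],"angular":[-3.55,0.55,7.7]},{"dp":[0,0,0],"angular":[-3.55,0.55,7.7]},{"dp":[0,0,0],"angular":[-3.55,0.55,7.7]},{"dp":[0,0,0],"angular":[-3.55,0.55,7.7]},{"dp":[0,0,0],"angular":[-3.55,0.55,7.7]},{"dp":[0,0,0],"angular":[-3.55,0.55,7.7]},{"dp":[0,0,0],"angular":[0,0,0]}]'
python3 -m crank '[{"dp":[0,0,0],"angular":[-3.55,0.55,7.7]},{"dp":[0,0,0],"angular":[-3.55,0.55,7.7]},{"dp":[0,0,0],"angular":[-3.55,0.55,7.7]},{"dp":[0,0,0],"angular":[-3.55,0.55,7.7]},{"dp":[0,0,0],"angular":[-3.55,0.55,7.7]},{"dp":[0,0,0],"angular":[-3.55,0.55,7.7]},{"dp":[0,0,0],"angular":[-3.55,0.55,7.7]},{"dp":[0,0,0],"angular":[-3.55,0.55,7.7]},{"dp":[0,0,0],"angular":[-3.55,0.55,7.7]},{"dp":[0,0,0],"angular":[-3.55,0.55,7.7]},{"dp":[0,0,0],"angular":[-3.55,0.55,7.7]},{"dp":[0,0,0],"angular":[-3.55,0.55,7.7]},{"dp":[0,0,0],"angular":[0,0,0]},{"dp":[0,0,0],"angular":[0,0,0]}]'
python3 -c "
from look import *
s,M=state();print(np.round(s['q'],3),beddiff([76.6,.8,162],s))"
```

```text
t: 23.5
tcp_pos: [0.6072, 0.0574, 0.2346]
tool_rot: [0.487, 0.845, 0.078, 0.205]
force: [-0.0, -0.9, 0.4]
finger_gap: 1.001
gripper_force: 0.0
t: 24.9
tcp_pos: [0.6071, 0.0576, 0.2346]
tool_rot: [-0.349, 0.912, -0.105, 0.19]
force: [0.4, -0.7, -0.1]
finger_gap: 1.002
gripper_force: 0.0
t 24.9 tcp bed mm [ 76.1   1.5 162.7] tool in bed (deg off) [[-0.634, -0.774, 0.001], [-0.774, 0.634, 0.006], [-0.005, 0.003, -1.0]] q6 -2.332 F bed [ 0.4 -0.6 -0.3] gap 1.002
[-0.075  0.413  1.795 -0.059  0.498 -2.332] [ 0.02 -0.03 -0.01]
```

```bash
python3 -m crank '[{"dp":[0,0,0],"angular":[0,0,0]},{"dp":[0,0,0],"angular":[0,0,0]},{"dp":[0,0,0],"angular":[0,0,0]},{"dp":[0,0,0],"angular":[0,0,0]},{"dp":[0,0,0],"angular":[0,0,0]}]' 1 45
python3 -m crank '[{"dp":[0.003,0,-0.006],"angular":[3.55,-0.55,-7.7]},{"dp":[0.003,0,-0.006],"angular":[3.55,-0.55,-7.7]},{"dp":[0.003,0,-0.006],"angular":[3.55,-0.55,-7.7]},{"dp":[0.003,0,-0.006],"angular":[3.55,-0.55,-7.7]},{"dp":[0.003,0,-0.006],"angular":[3.55,-0.55,-7.7]},{"dp":[0.003,0,-0.006],"angular":[3.55,-0.55,-7.7]},{"dp":[0.003,0,-0.006],"angular":[3.55,-0.55,-7.7]},{"dp":[0.003,0,-0.006],"angular":[3.55,-0.55,-7.7]},{"dp":[0.003,0,-0.006],"angular":[3.55,-0.55,-7.7]},{"dp":[0.003,0,-0.006],"angular":[3.55,-0.55,-7.7]},{"dp":[0.003,0,-0.006],"angular":[3.55,-0.55,-7.7]},{"dp":[0.003,0,-0.006],"angular":[3.55,-0.55,-7.7]},{"dp":[0.003,0,-0.006],"angular":[3.55,-0.55,-7.7]},{"dp":[0.003,0,-0.006],"angular":[3.55,-0.55,-7.7]},{"dp":[0.003,0,-0.006],"angular":[3.55,-0.55,-7.7]},{"dp":[0.003,0,-0.006],"angular":[3.55,-0.55,-7.7]},{"dp":[0,0,0],"angular":[0,0,0]}]'
python3 -c "
from look import *
s,M=state();print(np.round(s['q'],3))"
```

```text
t: 25.4
tcp_pos: [0.6063, 0.0584, 0.2346]
tool_rot: [-0.351, 0.911, -0.105, 0.189]
force: [-4.1, 3.3, 4.3]
finger_gap: 0.57
gripper_force: 46.0
t: 27.1
tcp_pos: [0.6074, 0.0578, 0.2318]
tool_rot: [0.714, 0.665, 0.133, 0.172]
force: [-5.7, 2.3, 5.9]
finger_gap: 0.573
gripper_force: 46.3
t 27.1 tcp bed mm [ 75.2   1.7 160. ] tool in bed (deg off) [[-0.085, 0.996, 0.002], [0.996, 0.085, -0.004], [-0.004, 0.001, -1.0]] q6 0.068 F bed [-3.   1.4  7.8] gap 0.573
[-0.069  0.419  1.796 -0.086  0.492  0.068]
```

```bash
python3 -m crank '[{"dp":[0.003,0,-0.006],"angular":[3.55,-0.55,-7.7]},{"dp":[0.003,0,-0.006],"angular":[3.55,-0.55,-7.7]},{"dp":[0.003,0,-0.006],"angular":[3.55,-0.55,-7.7]},{"dp":[0.003,0,-0.006],"angular":[3.55,-0.55,-7.7]},{"dp":[0.003,0,-0.006],"angular":[3.55,-0.55,-7.7]},{"dp":[0.003,0,-0.006],"angular":[3.55,-0.55,-7.7]},{"dp":[0.003,0,-0.006],"angular":[3.55,-0.55,-7.7]},{"dp":[0.003,0,-0.006],"angular":[3.55,-0.55,-7.7]},{"dp":[0.003,0,-0.006],"angular":[3.55,-0.55,-7.7]},{"dp":[0.003,0,-0.006],"angular":[3.55,-0.55,-7.7]},{"dp":[0.003,0,-0.006],"angular":[3.55,-0.55,-7.7]},{"dp":[0.003,0,-0.006],"angular":[3.55,-0.55,-7.7]},{"dp":[0.003,0,-0.006],"angular":[3.55,-0.55,-7.7]},{"dp":[0.003,0,-0.006],"angular":[3.55,-0.55,-7.7]},{"dp":[0.003,0,-0.006],"angular":[3.55,-0.55,-7.7]},{"dp":[0,0,0],"angular":[0,0,0]}]'
python3 -m crank '[{"dp":[0,0,0],"angular":[0,0,0]},{"dp":[0,0,0],"angular":[0,0,0]},{"dp":[0,0,0],"angular":[0,0,0]}]' 0
python3 kn.py
```

```text
t: 28.7
tcp_pos: [0.6084, 0.058, 0.2292]
tool_rot: [0.914, -0.346, 0.208, -0.044]
force: [-7.1, 2.1, 6.7]
finger_gap: 0.576
gripper_force: 46.5
t: 29.0
tcp_pos: [0.6103, 0.0575, 0.229]
tool_rot: [0.914, -0.344, 0.21, -0.044]
force: [0.3, -0.6, -0.0]
finger_gap: 0.999
gripper_force: 0.0
t 29.0 tcp bed mm [ 76.7   1.8 156.2] tool in bed (deg off) [[0.844, -0.536, -0.005], [-0.536, -0.844, 0.0], [-0.004, 0.002, -1.0]] q6 2.275 F bed [ 0.4 -0.6 -0.2] gap 0.999
top 8292 169.38422212922086 knob~ 11.481349466440799
side 105 [168.56366953 169.95818573 171.17175574]
scene 92 [169.80435887 170.5948069  171.19564921]
```

```bash
python3 -m crank '[{"dp":[-0.21,0.03,0.45],"angular":[0,0,0]},{"dp":[-0.42,0.06,0.9],"angular":[0,0,0]},{"dp":[-0.42,0.06,0.9],"angular":[0,0,0]},{"dp":[-0.42,0.06,0.9],"angular":[0,0,0]},{"dp":[0,0,0],"angular":[0,0,0]},{"dp":[0,0,0],"angular":[0,0,0]}]'
python3 - <<'E'
from look import *
s,M=state()
for nm in('side','scene'):
    d=vision.snapshot(nm);W=cloud(d);b=(W-O)@B*1000
    k=b[(b[...,2]>155)&(b[...,2]<175)&(np.hypot(b[...,0]-76,b[...,1])<40)]
    p=b[(b[...,2]>36)&(b[...,2]<44)&(abs(b[...,0]-75)<100)&(abs(b[...,1])<50)]
    print(nm,'knob',k.min(0).round(0),k.max(0).round(0),'block',len(p),cv2.minAreaRect(p[:,:2].astype(np.float32)),np.median(p[:,2]))
    cv2.imwrite(f'pics/{nm}9.png',cv2.resize(d['image'][80:300,230:510],None,fx=2.5,fy=2.5))
E
```

```text
t: 29.75
tcp_pos: [0.5655, 0.0642, 0.3249]
tool_rot: [0.914, -0.344, 0.211, -0.044]
force: [-0.0, 0.4, -1.0]
finger_gap: 1.0
gripper_force: 0.0
t 29.75 tcp bed mm [ 76.2   1.6 262.3] tool in bed (deg off) [[0.844, -0.536, -0.003], [-0.536, -0.844, 0.001], [-0.003, 0.001, -1.0]] q6 2.261 F bed [-0.5  0.3 -0.9] gap 1.0
side knob [ 50. -27. 155.] [103.  27. 175.] block 457 ((78.66021728515625, -3.6469039916992188), (149.99891662597656, 69.47919464111328), 0.05344748869538307) 39.79154001408471
scene knob [ 56. -22. 155.] [105.  31. 173.] block 215 ((78.941162109375, -1.0219230651855469), (154.2205810546875, 63.1783447265625), 0.12063674628734589) 40.649431571924794
```

View pics/side9.png

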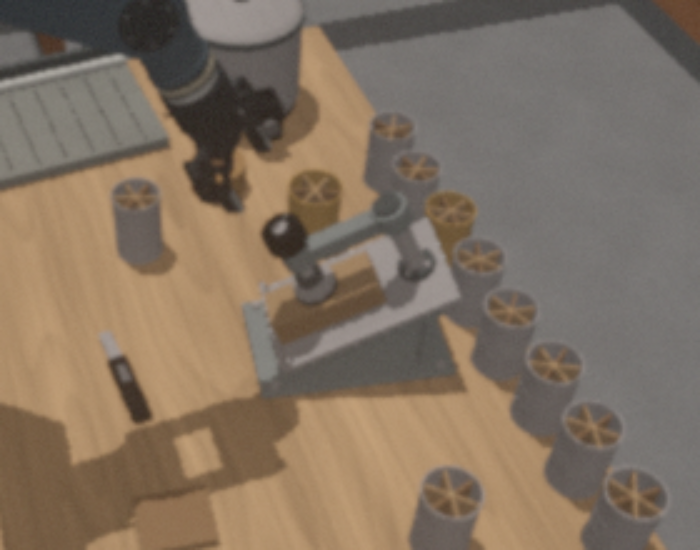

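The side view shows the pad (315,285) pressing on the block, the arm straight down the slope and the gripper clear. The measured block position is about (78.7, −3), flat on the bed.

```bash
python3 -c "
from station import order;print(order.sign_off())"
```

```text
the job is handed in; nothing more can be done
None
```

The job is handed in: the block lies flat on the bed about 4 mm from the lip and 3 mm off centre, the press arm is at its stop, the pad's spring is squeezed about 5.6 mm by the knob's measured height, and the gripper is clear.

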